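# Load a primed sample under the sprung masking flap

## Robot

A 6-joint arm with a two-finger parallel gripper is mounted at the origin on the work surface. World frame = base frame: x ahead of the robot, y to its left, z up, the work surface at z = 0. Lengths are in mm, angles in rad, forces in N, time in s.
With the tool pointing down it reaches from about 425 to 950 mm from the base axis. Payload 3.5 kg.
Tool frame: the origin (TCP) lies at the very end of the fingers, on their centre line; the grasp point (between the pads) lies 19 mm behind it (manip.hold_point_z is the z of the grasp point in the tool frame, in mm); z points along the fingers, y is the direction in which the jaws open and shut (so a half turn about z gives the same grasp; the last joint's range is limited). The gripper opens to 85 mm and grips with 20 to 120 N. Pads are 22 mm wide; open, the fingers measure 114 mm over their backs; the gripper's body (76 mm by 85 mm) begins 54 mm behind the grasp point. The pads swing forward as they close: fully open they stand 13 mm farther back than shut.
Start: joints at [0.994, 0.286, 1.577, -0, 1.279, -0.15], TCP at [279.386, 614.451, 231.325] pointing down, gripper open.
Joint ranges: [-2.77, 2.77], [-0.9, 2.22], [0.21, 2.48], [-1.53, 4.67], [0.24, 2.81], [-2.84, 2.84]. Speed limits (rad/s): [2.79, 2.79, 3.14, 3.14, 3.14, 3.14].

## Interface

Orientations are given as a unit quaternion [x, y, z, w].
In Python, from station import manip gives the robot as it stands.
- The arm moves only by the tool move_arm, never from a script. Its argument "rows" is a list of rows, each a list of 3 entries, a list of its own where there are three numbers: the shift along the tool's x, y, z in m, then the turn about the tool's z in degrees, then the gripper command: -1 is shut, 1 is fully open, values between are in proportion. A call has 1 to 10 rows; each row shifts and turns the commanded pose from where the row before left it, along the tool's axes as they then stand; what a row does not reach is not made up. A row lasts 1/12 s, in which the tool goes at most 41.7 mm and 7.16 degrees, less where a joint would pass 70% of its speed; a pose out of reach is approached as far as the arm can. A call is refused whole if a number of a shift passes 0.0417 or a number of a turn 7.16, either way. A call with a gripper value outside its range is refused whole. The fingers move at their own pace and stop on an object; "squeeze" is the grip in N (left out, the last holds). Time passes only in rows, so rows that do not move let the fingers close. It gives the time, the measured TCP pose, the force and the opening at its end, in the units of the state.
- manip.get_obs(): the state, without advancing time (a new reading comes with each control period).
- manip.grab_frame(name): name is "side" or "top"; returns a dict with "pixels" (480x640x3 uint8, blue, green, red), "K" (3x3 intrinsics, pixels), "extrinsics" (4x4, takes a point from camera to world coordinates). Camera axes: x right, y up, looking along -z (the intrinsics and any distortion apply to the point x, -y, -z); pixel columns grow to the right and rows downward; lengths in mm; the calibration is good to about 2 mm. A picture is of the moment at which its call begins. There is no depth.
- manip.sign_off(): hands the job in, once; it reports no verdict.
The state is a dict: "time_s": time; "q": joint angles; "dq": joint speeds; "joint_efforts": joint torques, N m; "tcp_pos": TCP position; "ee_rot": TCP orientation; "ft_force": force on the tool from outside, world axes, zero at the start; "moment": the same for the moment, N m; "gripper_width": opening from 0.0 (shut) to 1.0 (fully open).
Only numpy, scipy, OpenCV 4.12 (cv2) and the standard library are available. Lean on these libraries where they do the work, as an engineer would, in place of code of your own. Each camera call takes 0.05 s, during which the arm holds its last target.

## Task

Load the primed sample board that lies in the lane of the spray-out jig, without picking it up: with one fingertip press the thumb bar down and hold the masking flap up, while the other fingertip pushes the sample along the lane under it until it is fully home against the end stop. Keep the flap clear of the sample until it is home, then let go so that the flap comes down on the sample's margin; leave everything else on the bench where it is.

Things in the scene. Friction and masses are not known exactly. Their poses are not given: they have to be found in the camera images.
- jig: spray-out jig, fixed dark steel plate 290 x 124 x 12 mm. Origin: centre of its underside, on the bench. Its x runs along the lane, the way the sample is pushed; y across it, towards the hinge and thumb bar; z up. The sample slides on the plate's top, the deck (z = 12 mm), between a rail (inner face y = -40 mm, 14 mm high) and a fence (y = +34 to +42 mm, 12 mm high)
- stop_face (a point): middle of the near face of the steel end stop (face at jig x = +120 mm, y = -40 to +2 mm, top 17 mm above the deck); this point is at y = -19 mm, 8 mm above the deck. The sample's leading edge must end against it
- sample_mid (a point): centre of the primed MDF sample board to be pushed: 80 mm along the lane x 70 mm across x 16 mm thick, one narrow groove on top, 55 to 100 g. The point is half-way up, 8 mm above the deck; axes as the jig's when square in the lane (4 mm side play). Starts in the lane, short of the flap, centre at jig x = -50 to -20 mm; fully home at x = +80 mm
- flap (a joint): angle (rad) of the sprung masking flap over the lane. 0 = shut, its edge about 1 mm above the deck, barring the sample's way; grows as it rises; 0.34 = resting on a sample; above 0.40 it clears the sample; 0.68 = end of travel. Pressing the thumb bar down raises it; its spring shuts it when let go
- flap_edge_mid (a point): middle of the flap's rubber free edge. The flap is a steel plate 79 mm long (jig x = +41 to +120 mm), hinged along the lane at jig y = +48 mm, 20 mm above the deck; from there it reaches 45 mm over the lane, edge at y = +6 mm when shut, +3 to +5 mm when raised. Bearing blocks 28 mm above the deck stand at jig x = +/-139 mm, y = +39 to +61 mm
- bar_mid (a point): middle of the axis of the thumb bar, a round steel bar 10 mm thick, jig x = -130 to +100 mm, an arm at each end, on the outer side of the hinge, turning with the flap 46 mm from the hinge. Shut: axis at jig y = +92 mm, 33 mm above the deck; at flap 0.62: y = +91 mm, 5 mm above. Needs 2 N to start, 4.5 N at full travel; a fingertip may slide along it. Only the bench lies below
- spare: a second primed sample board like the one in the jig, 80 x 70 x 16 mm, lying on the bench beside the thumb bar; leave it. Origin: centre of its underside
- tape: roll of masking tape lying flat, 104 mm across, 24 mm high; leave it. Origin: centre of its underside
- sanding_block: cork sanding block 105 x 62 x 32 mm; leave it. Origin: centre of its underside
- knife: filling knife with wooden handle, 200 mm long, lying flat; leave it. Origin: underside, near its middle
- mix_cup: open grey mixing cup, 84 mm across, 95 mm high; leave it. Origin: centre of its underside
- tin: closed paint tin, 86 mm across, 105 mm high; leave it. Origin: centre of its underside
- brush: flat brush with wooden handle, 190 mm long, lying flat; leave it. Origin: underside, near its middle
There are look-alikes about, which are no part of the job. What is shaped like the part that bears sample_mid but blue or purple is not meant.

How it is judged (in metres and radians):
On the way, in this order (a step that is already met when the one before it is completed fails the run):
1. the flap is held up while the sample is still short of it (value of joint flap above 0.42 rad and x of sample_mid in the frame of jig below 0.006 m), for 0.1 s.
2. the sample is home against the stop while the flap is still held up (value of joint flap above 0.39 rad and x of sample_mid in the frame of jig above 0.077 m), for 0.1 s.
At the end, for the whole second after the job is handed in: the sample lies flat in the lane, square within 0.06 rad, its leading edge within 3.5 mm of the end stop, and the flap has come down and rests on it (joint 0.28 to 0.37, pressing with more than 0.3 N); all at rest (x of sample_mid in the frame of jig between 0.0765 and 0.083 m and y of sample_mid in the frame of jig between -0.009 and 0.003 m and z of sample_mid in the frame of jig between 0.017 and 0.0225 m and angle between the x axis of sample_mid and the x axis of jig, either way round below 0.06 rad and angle between sample_mid's own z axis and vertical below 0.05 rad and value of joint flap between 0.28 and 0.37 rad and contact force between sample and flap above 0.3 N and linear speed of sample below 0.02 m/s); the robot touches nothing.
It fails at once if the sample is lifted off the deck (more than 7 mm) (z of sample_mid in the frame of jig above 0.027 m).
It fails at once if the flap presses on the sample before it is home (once it is under the flap, more than 5 mm short of the stop) (x of sample_mid in the frame of jig between 0.008 and 0.075 m and contact force between sample and flap above 1 N).
It fails at once if something else on the bench is moved more than 20 mm (distance of any of spare, tape, sanding_block, knife, mix_cup, tin, brush from where it was at the start of the episode above 0.02 m).
It also fails if it takes over 35 s, if anything falls off the work surface, if the arm or the gripper's body presses on something with over 40 N, if the wrist force passes 120 N, or if a joint passes its speed limit or range.

## Working session

There is one attempt and no reset: what is moved stays moved. The work goes in short steps, Python scripts to look and compute and a tool call to move; the robot and the scene stay as the last step left them, time stands still between calls to the robot, and variables do not carry over. Pictures are saved under pics/ and viewed, and the job is handed in when it is done.

Besides the shell and the picture viewer there is one more tool, called after "Call:" by a JSON object that holds its "api" and its "payload". move_arm: Moves the arm, as the interface text tells. Its arguments: {"type":"object","properties":{"rows":{"type":"array","items":{"type":"array"}},"squeeze":{"type":"number"}},"required":["rows"]}

```bash
ls; mkdir -p pics; python3 - <<'E'
from station import manip
import cv2,numpy as np
print(manip.get_obs())
for n in("side","top"):
    f=manip.grab_frame(n); cv2.imwrite(f"pics/{n}0.png",f["pixels"]); print(n,f["K"],np.round(f["extrinsics"],4).tolist(), f.keys())
E
```

```text
pics
{'time_s': 0.0, 'q': array([ 9.94026930e-01,  2.87199963e-01,  1.57822550e+00,  1.21957695e-05,
        1.27861757e+00, -1.50026494e-01]), 'dq': array([5.21765134e-04, 1.39743602e-03, 1.09774524e-03, 9.04256159e-05,
       3.39945832e-04, 5.18071275e-04]), 'joint_efforts': array([ 4.10802149e-04, -4.05977726e+01, -2.92630291e+01, -6.61095669e-05,
        5.70499702e-03,  6.68817854e-07]), 'tcp_pos': array([278.99841104, 613.89299853, 229.89807041]), 'ee_rot': array([ 2.11757657e-01,  9.77321438e-01, -1.14310267e-03, -4.40952447e-04]), 'ft_force': array([-0.78520069,  0.44066713, -0.53564041]), 'moment': array([ 0.00511248,  0.01284428, -0.00070692]), 'gripper_width': 0.9999109697401202}
side [[523.31052934   0.         318.37831938]
 [  0.         523.31052934 247.05456337]
 [  0.           0.           1.        ]] [[0.9949, 0.0678, -0.0746, 420.8174], [-0.0986, 0.499, -0.861, -1253.5549], [-0.0211, 0.8639, 0.5031, 798.0371], [0.0, 0.0, 0.0, 1.0]] dict_keys(['pixels', 'K', 'extrinsics'])
top [[451.84711746   0.         325.55681924]
 [  0.         451.84711746 235.65563134]
 [  0.           0.           1.        ]] [[0.001, 0.9872, -0.1594, 376.8571], [-0.9998, 0.004, 0.0189, 31.5044], [0.0193, 0.1594, 0.987, 1155.3301], [0.0, 0.0, 0.0, 1.0]] dict_keys(['pixels', 'K', 'extrinsics'])
```

View pics/side0.png

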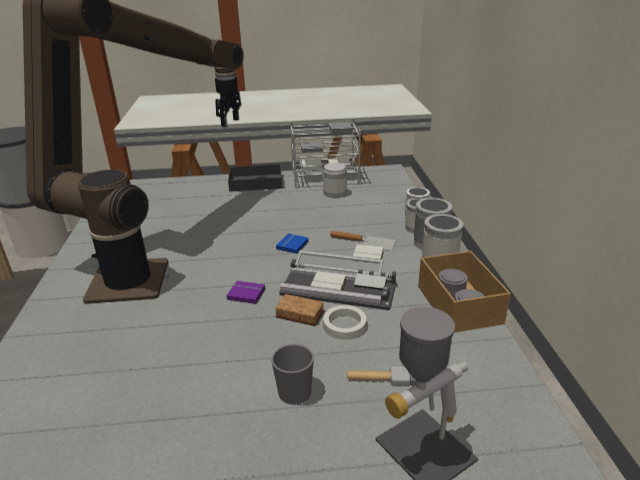

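View pics/top0.png

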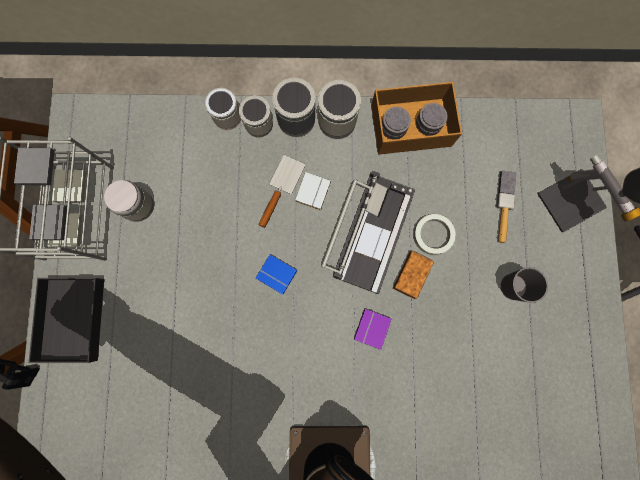

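Candidates for the sample in the top view: a white board in the lane (372,240), a white board on the bench (313,190), which is the spare, and blue (276,273) and purple (373,328) look-alikes. The lane board fits the description, so I'll enlarge it to confirm.

```bash
python3 - <<'E'
import cv2
a=cv2.imread("pics/top0.png")[155:305,290:450]; cv2.imwrite("pics/topc.png",cv2.resize(a,None,fx=4.0,fy=4.0,interpolation=cv2.INTER_CUBIC))
a=cv2.imread("pics/side0.png")[235:315,265:415]; cv2.imwrite("pics/sidec.png",cv2.resize(a,None,fx=5,fy=5,interpolation=cv2.INTER_CUBIC))
E
```

```text
(no output)
```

View pics/topc.png

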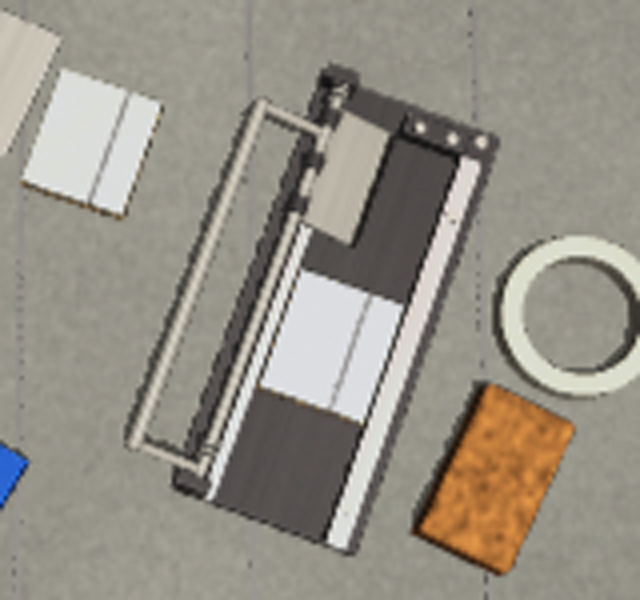

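View pics/sidec.png

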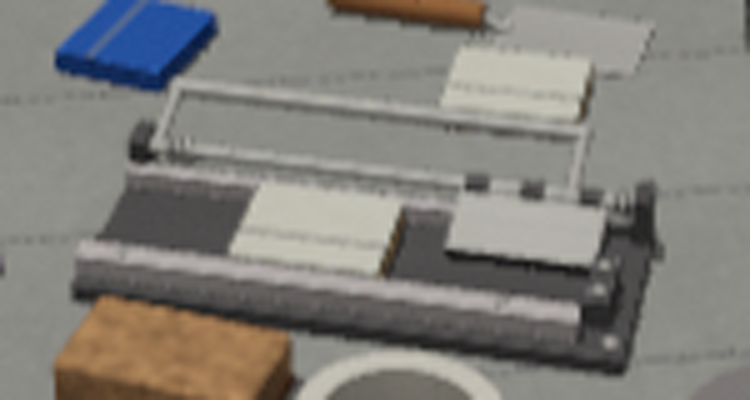

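The crop confirms it: a white board with one groove in the lane at about full-image (372,241), short of the flap (flap crop 300–390, 110–245). Next I'll fit the jig pose from the known corner points.

```bash
cat > h.py <<'E'
import numpy as np
from scipy.optimize import least_squares
CAM={"side":(np.array([[523.31052934,0,318.37831938],[0,523.31052934,247.05456337],[0,0,1]]),None),
"top":(np.array([[451.84711746,0,325.55681924],[0,451.84711746,235.65563134],[0,0,1]]),None)}
def ray(f,uv):
    K,T=f["K"],np.array(f["extrinsics"]); d=np.linalg.inv(K)@[uv[0],uv[1],1]; d=np.array([d[0],-d[1],-d[2]])
    return T[:3,3],T[:3,:3]@d
def plane(f,uv,z):
    o,d=ray(f,uv); return o+d*(z-o[2])/d[2]
def proj(f,p):
    K,T=f["K"],np.array(f["extrinsics"]); c=T[:3,:3].T@(np.array(p)-T[:3,3]); q=K@[c[0],-c[1],-c[2]]; return q[:2]/q[2]
E
python3 - <<'E'
from h import *
from station import manip
t=manip.grab_frame("top"); s=manip.grab_frame("side")
tc=lambda u,v:((u+.5)/4+290-.5,(v+.5)/4+155-.5)
sc=lambda u,v:((u+.5)/5+265-.5,(v+.5)/5+235-.5)
pts=[(t,tc(352,553),(-145,-62,12),1),(t,tc(497,138),(145,-62,12),1),
(t,tc(262,103),(100,92,45),1),(t,tc(132,443),(-130,92,45),1),
(t,tc(352,244),(41,6,15),1),(t,tc(390,130),(120,6,15),1),
(s,sc(585,130),(100,92,45),1),(s,sc(178,85),(-130,92,45),1),
(s,sc(72,290),(-145,-62,6),1),(s,sc(628,365),(145,-62,6),1)]
def J(p,q):
    c,sn=np.cos(p[2]),np.sin(p[2]); return np.array([p[0]+c*q[0]-sn*q[1],p[1]+sn*q[0]+c*q[1],q[2]])
P=[plane(f,uv,q[2])[:2] for f,uv,q,_ in pts]
def R(p,idx=range(10)): return np.concatenate([J(p,pts[i][2])[:2]-P[i] for i in idx])
for name,idx in(("top",range(6)),("side",range(6,10)),("all",range(10))):
    r=least_squares(R,[600,-50,-.36],args=(idx,),x_scale=[1,1,.01],loss="soft_l1",f_scale=3)
    print(name,r.x.round(3)); print(R(r.x,idx).reshape(-1,2).round(1).tolist())
p=r.x
def inv(p,w):
    c,sn=np.cos(p[2]),np.sin(p[2]);d=w[:2]-p[:2];return np.array([c*d[0]+sn*d[1],-sn*d[0]+c*d[1]])
for uv in[(303,270),(405,305),(362,422),(260,385)]: print(inv(p,plane(t,tc(*uv),28)).round(1))
print("side")
for uv in[(260,182),(405,208),(383,272),(230,250)]: print(inv(p,plane(s,sc(*uv),28)).round(1))
E
```

```text
top [ 5.73099e+02 -1.14623e+02 -3.57000e-01]
[[-0.5, -0.4], [1.5, -2.0], [0.1, 1.4], [1.5, -0.4], [-0.3, 1.3], [-2.3, -0.1]]
side [ 5.70434e+02 -1.13340e+02 -3.49000e-01]
[[-0.3, 0.1], [0.6, 1.0], [0.6, -1.4], [-1.0, 0.3]]
all [ 5.72027e+02 -1.14094e+02 -3.53000e-01]
[[-1.6, -0.4], [0.8, -1.0], [-1.2, 2.4], [-0.1, -0.2], [-1.4, 2.0], [-3.3, 0.9], [1.6, -1.2], [2.8, 0.6], [2.2, -1.4], [0.1, -1.0]]
[12.9 29. ]
[ 14.4 -39.3]
[-65.6 -38.2]
[-66.   29.8]
side
[-68.6  28.5]
[13.3 20.8]
[ 14.7 -39.9]
[-67.3 -38.1]
```

Call:
{"api": "move_arm", "payload": {"rows": [[[0,0,0],-4.1,1],[[-0.024,-0.03,0],0,1],[[-0.024,-0.03,0],0,1],[[-0.024,-0.03,0],0,1],[[-0.024,-0.03,0],0,1],[[-0.024,-0.03,0],0,1],[[-0.024,-0.03,0],0,1],[[-0.024,-0.03,0],0,1],[[-0.024,-0.03,0],0,1],[[-0.024,-0.03,0],0,1]]}}

```text
time_s: 1.03
tcp_pos: [388.0, 284.4, 231.3]
ee_rot: [0.176, 0.984, 0.0, 0.0]
ft_force: [1.0, -0.3, -0.1]
gripper_width: 0.999
```

Call:
{"api": "move_arm", "payload": {"rows": [[[-0.024,-0.03,0],0,1],[[-0.024,-0.03,0],0,1],[[-0.024,-0.03,0],0,1],[[-0.024,-0.03,0.02],0,1],[[-0.024,-0.03,0.02],0,1],[[-0.024,-0.03,0.02],0,1],[[-0.024,-0.03,0.02],0,1],[[-0.024,-0.03,0.02],0,1],[[-0.024,-0.03,0.02],0,1],[[0,0,0],0,1]]}}

```text
time_s: 1.87
tcp_pos: [493.1, -38.4, 112.2]
ee_rot: [0.179, 0.984, -0.001, -0.002]
ft_force: [-1.1, -0.6, 0.2]
gripper_width: 1.0
```

```bash
python3 - <<'E'
from h import *
from station import manip
import cv2
o=manip.get_obs(); print({k:o[k] for k in("time_s","tcp_pos","ee_rot","ft_force")})
t=manip.grab_frame("top"); s=manip.grab_frame("side")
a=t["pixels"][155:305,290:450]; cv2.imwrite("pics/t1.png",cv2.resize(a,None,fx=4,fy=4,interpolation=cv2.INTER_CUBIC))
a=s["pixels"][195:315,265:415]; cv2.imwrite("pics/s1.png",cv2.resize(a,None,fx=5,fy=5,interpolation=cv2.INTER_CUBIC))
p=np.array(o["tcp_pos"])
print(proj(s,p),proj(t,p))
E
```

```text
{'time_s': 1.8667, 'tcp_pos': array([493.05589174, -38.38330748, 112.17628347]), 'ee_rot': array([ 1.79393592e-01,  9.83774075e-01, -6.25727170e-04, -2.47318579e-03]), 'ft_force': array([-1.05211383, -0.58176347,  0.21812968])}
[305.86562526 240.03728503] [347.02700718 257.96090116]
```

View pics/t1.png

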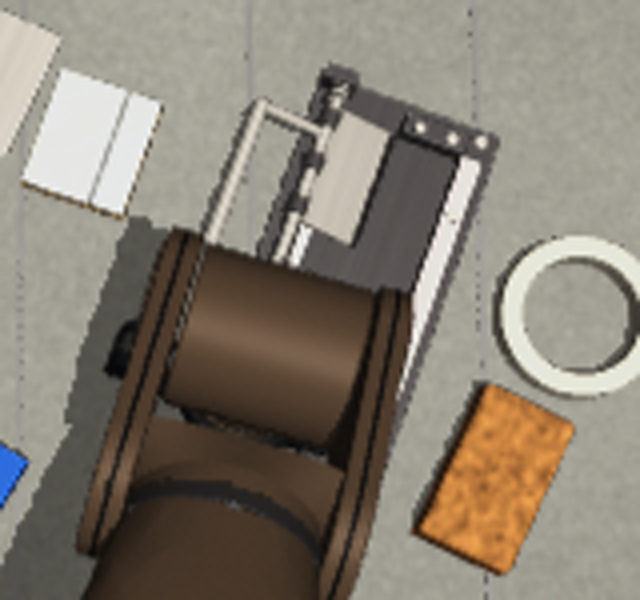

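View pics/s1.png

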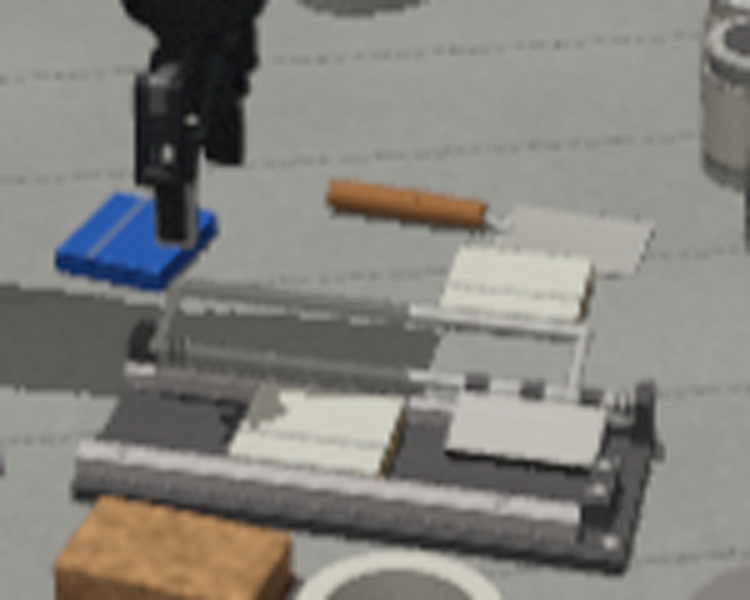

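Call:
{"api": "move_arm", "payload": {"rows": [[[-0.003,-0.002,0.02],0,1],[[-0.002,0,0.02],0,1],[[0,0,0.015],0,1],[[0,0,0.007],0,1],[[0,0,0],0,1],[[0,0,0],0,1]]}}

```text
time_s: 2.47
tcp_pos: [498.1, -36.6, 54.6]
ee_rot: [0.176, 0.984, 0.0, 0.0]
ft_force: [1.0, 0.0, -0.1]
gripper_width: 0.995
```

```bash
cat > look.py <<'E'
import sys
from h import *
from station import manip
import cv2
n=sys.argv[1]
o=manip.get_obs(); p=np.array(o["tcp_pos"]); print(o["time_s"],p.round(1),o["ft_force"].round(2),o["ee_rot"].round(4))
J=(572.,-114.1,-.355); c,s_=np.cos(J[2]),np.sin(J[2]); d=p[:2]-J[:2]; print("tcp jig",c*d[0]+s_*d[1],-s_*d[0]+c*d[1])
s=manip.grab_frame("side"); a=s["pixels"][215:315,265:415]; cv2.imwrite(f"pics/s{n}.png",cv2.resize(a,None,fx=5,fy=5,interpolation=cv2.INTER_CUBIC))
t=manip.grab_frame("top"); a=t["pixels"][155:305,290:450]; cv2.imwrite(f"pics/t{n}.png",cv2.resize(a,None,fx=4,fy=4,interpolation=cv2.INTER_CUBIC))
E
python3 look.py 2
```

```text
2.4667 [498.1 -36.6  54.6] [ 0.97  0.01 -0.1 ] [1.760e-01 9.844e-01 0.000e+00 4.000e-04]
tcp jig -96.21669994942428 46.985246649084026
```

View pics/s2.png

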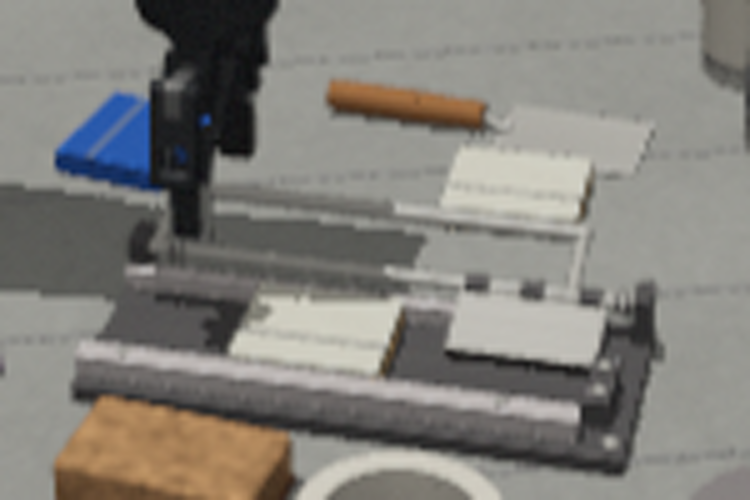

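Call:
{"api": "move_arm", "payload": {"rows": [[[0,-0.005,0],0,1],[[0,0,0],0,1],[[0,0,0],0,1]]}}

```text
time_s: 2.82
tcp_pos: [496.5, -42.4, 54.6]
ee_rot: [0.177, 0.984, -0.0, 0.001]
ft_force: [0.3, -0.4, -0.0]
gripper_width: 0.997
```

```bash
python3 look.py 3; python3 - <<'E'
from h import *
from station import manip
s=manip.grab_frame("side")
J=(572.,-114.1,-.355); c,s_=np.cos(J[2]),np.sin(J[2])
for uv in [(187,234),(237,155)]:
    w=plane(s,(uv[0]/5+265,uv[1]/5+215),67); d=w[:2]-J[:2]; print(w,c*d[0]+s_*d[1],-s_*d[0]+c*d[1])
E
```

```text
2.8167 [496.5 -42.4  54.6] [ 0.29 -0.42 -0.05] [ 1.769e-01  9.842e-01 -1.000e-04  7.000e-04]
tcp jig -95.72757837984958 40.942673125439036
[479.53001038 -74.21583622  67.        ] -100.56751214929085 5.255568663104334
[513.25588292   5.44598516  67.        ] -96.63424775970326 91.67298412330194
```

View pics/s3.png

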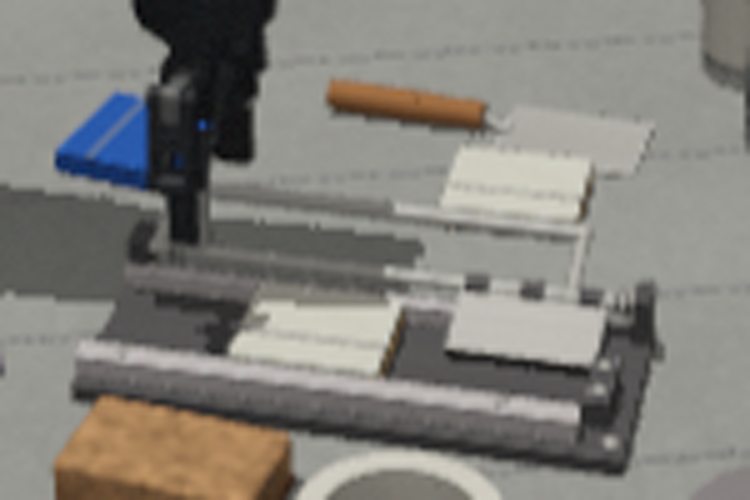

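Call:
{"api": "move_arm", "payload": {"rows": [[[0,0.0025,0.007],0,1],[[0,0,0.007],0,1],[[0,0,0.005],0,1],[[0,0,0.005],0,1],[[0,0,0],0,1],[[0,0,0],0,1]]}}

```text
time_s: 3.47
tcp_pos: [496.6, -39.5, 29.5]
ee_rot: [0.177, 0.984, 0.0, -0.001]
ft_force: [-0.3, 1.3, 2.3]
gripper_width: 1.003
```

```bash
python3 look.py 4
```

```text
3.4667 [496.6 -39.5  29.5] [-0.26  1.28  2.35] [ 1.765e-01  9.843e-01  1.000e-04 -8.000e-04]
tcp jig -96.59022753983221 43.707541366254965
```

View pics/s4.png

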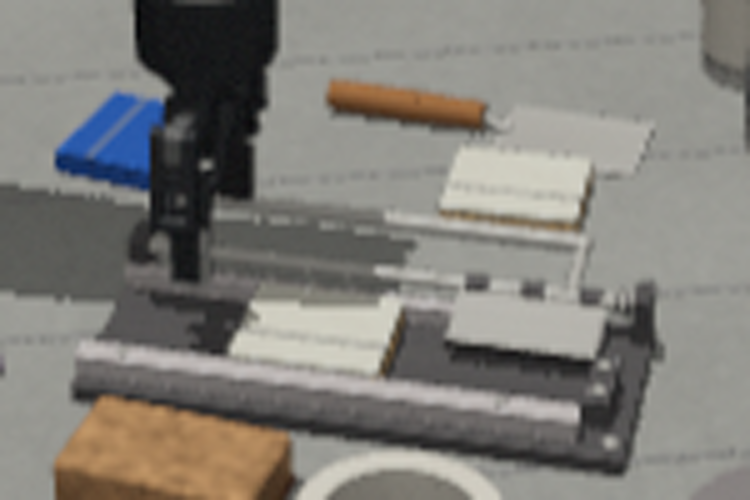

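View pics/t4.png

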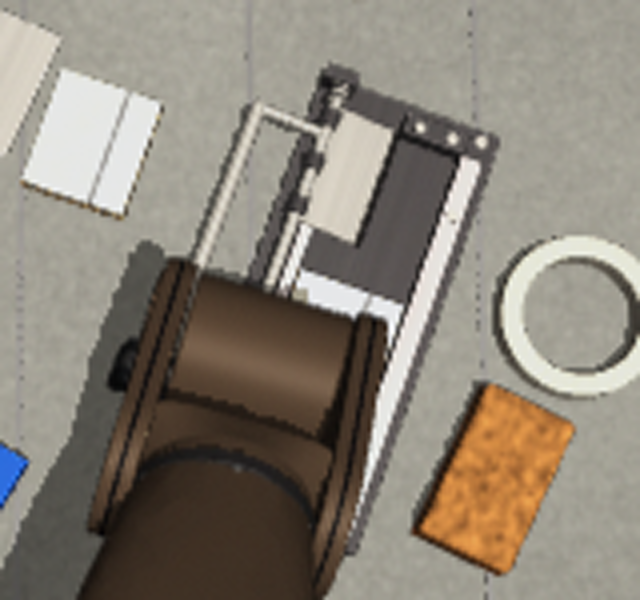

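Call:
{"api": "move_arm", "payload": {"rows": [[[0,0,0.005],0,1],[[0,0,0.004],0,1],[[0,0,0.003],0,1],[[0,0,0],0,1],[[0,0,0],0,1]]}}

```text
time_s: 3.98
tcp_pos: [497.4, -39.8, 18.0]
ee_rot: [0.177, 0.984, 0.0, 0.0]
ft_force: [1.0, 2.0, 2.8]
gripper_width: 1.002
```

```bash
python3 look.py 5
```

```text
3.9833 [497.4 -39.8  18. ] [1.04 2.02 2.78] [1.768e-01 9.842e-01 1.000e-04 4.000e-04]
tcp jig -95.76157425982586 43.748642006304955
```

View pics/s5.png

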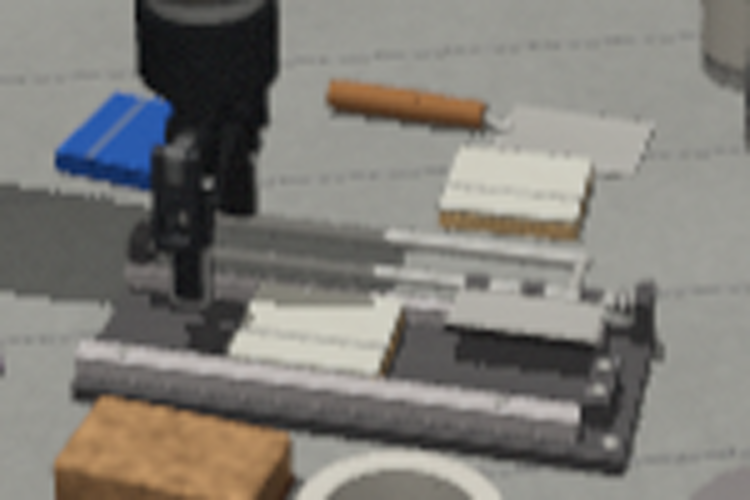

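Call:
{"api": "move_arm", "payload": {"rows": [[[0,-0.002,0.003],0,1],[[0,-0.001,0.003],0,1],[[0,0,0.002],0,1],[[0,0,0],0,1],[[0,0,0],0,1]]}}

```text
time_s: 4.5
tcp_pos: [496.0, -43.1, 9.9]
ee_rot: [0.177, 0.984, -0.0, 0.0]
ft_force: [0.8, -1.9, 5.0]
gripper_width: 1.0
```

```bash
python3 look.py 6
```

```text
4.5 [496.  -43.1   9.9] [ 0.83 -1.88  5.01] [ 1.767e-01  9.843e-01 -4.000e-04  1.000e-04]
tcp jig -95.89644386311481 40.12051186598477
```

View pics/s6.png

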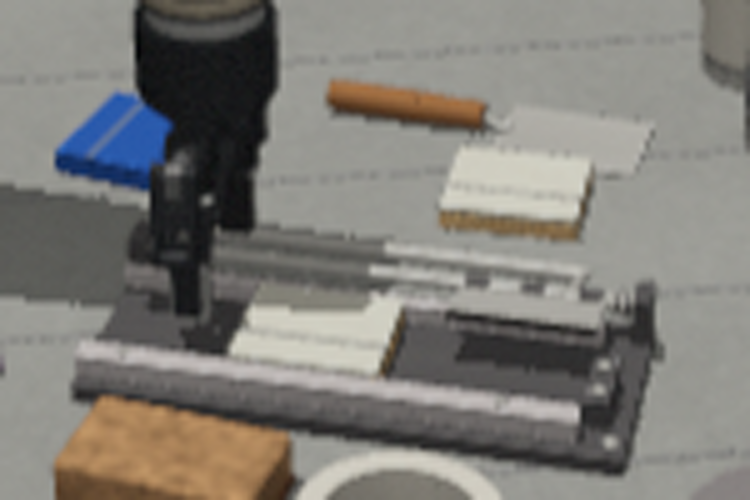

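Call:
{"api": "move_arm", "payload": {"rows": [[[0,0.001,0.0015],0,1],[[0,0,0],0,1],[[0,0,0],0,1]]}}

```text
time_s: 4.85
tcp_pos: [496.3, -42.0, 8.5]
ee_rot: [0.177, 0.984, -0.0, 0.0]
ft_force: [-1.0, -4.2, 4.3]
gripper_width: 1.001
```

```bash
python3 look.py 7; python3 - <<'E'
from h import *
from station import manip
s=manip.grab_frame("side")
J=(572.,-114.1,-.355); c,s_=np.cos(J[2]),np.sin(J[2])
for f in (.4,.5,.6,.68):
    a=.286-f; q=(100,48+46*np.cos(a),32+46*np.sin(a)); w=[J[0]+c*q[0]-s_*q[1],J[1]+s_*q[0]+c*q[1],q[2]]; u=proj(s,w)
    b=f-.436; q=(41,48-45*np.cos(b),32+45*np.sin(b)); w=[J[0]+c*q[0]-s_*q[1],J[1]+s_*q[0]+c*q[1],q[2]]; v=proj(s,w)
    print(f,(u-[265,215])*5,(v-[265,215])*5)
E
```

```text
4.85 [496.3 -42.    8.5] [-0.98 -4.17  4.33] [ 1.766e-01  9.843e-01 -3.000e-04  0.000e+00]
tcp jig -96.06998374970553 41.29565049736594
0.4 [585.63086484 255.84087278] [447.64339985 326.96809661]
0.5 [585.09155368 263.53770303] [447.78406113 319.7538371 ]
0.6 [584.43618725 271.49757295] [448.09247677 312.09866717]
0.68 [583.83250633 278.00584543] [448.45825311 305.71170067]
```

View pics/s7.png

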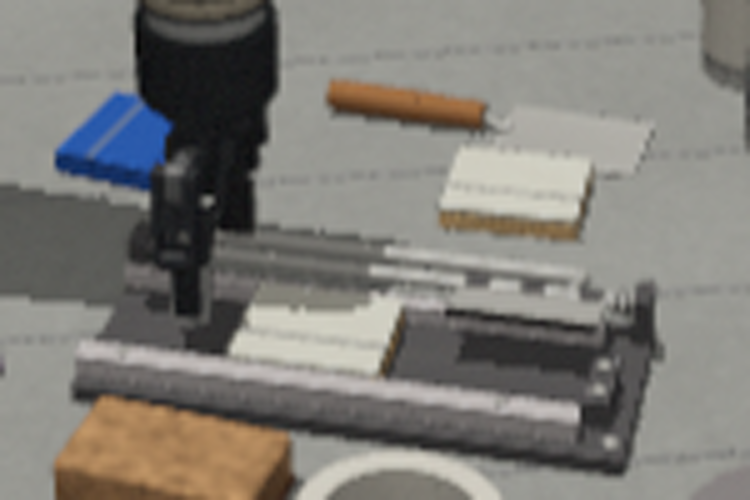

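Call:
{"api": "move_arm", "payload": {"rows": [[[-0.004,0,0.0005],0,1],[[-0.005,0,0],0,1],[[-0.005,0,0],0,1],[[-0.005,0,0],0,1],[[-0.005,0,0],0,1],[[-0.005,0,0],0,1],[[-0.005,0,0],0,1],[[-0.005,0,0],0,1],[[-0.003,0,0],0,1],[[0,0,0],0,1]]}}

```text
time_s: 5.83
tcp_pos: [536.9, -56.7, 8.2]
ee_rot: [0.177, 0.984, -0.0, 0.001]
ft_force: [-1.1, 0.9, 4.7]
gripper_width: 0.999
```

```bash
python3 look.py 8
```

```text
5.8333 [536.9 -56.7   8.2] [-1.06  0.86  4.71] [ 1.769e-01  9.842e-01 -0.000e+00  9.000e-04]
tcp jig -52.91012494093217 41.6516881087051
```

View pics/s8.png

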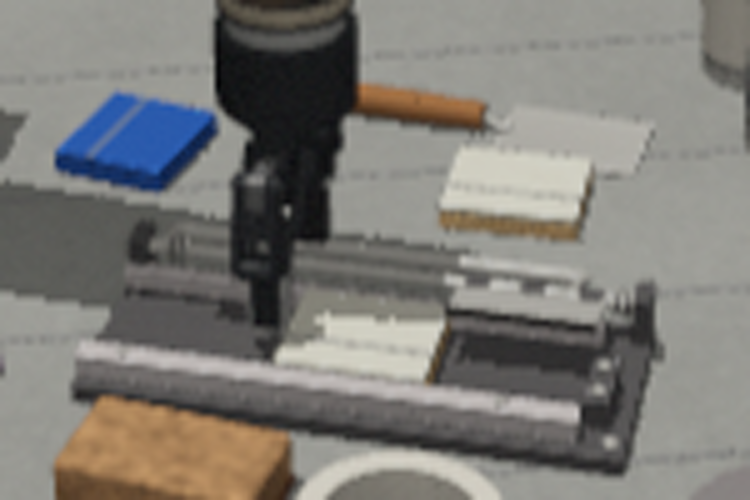

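The fingertip is pushing the sample, whose leading edge is now near crop (440,350), and the flap is still up. I'll keep going.

Call:
{"api": "move_arm", "payload": {"rows": [[[-0.004,0,0],0,1],[[-0.005,0,0],0,1],[[-0.005,0,0],0,1],[[-0.005,0,0],0,1],[[-0.005,0,0],0,1],[[-0.005,0,0],0,1],[[-0.005,0,0],0,1],[[-0.005,0,0],0,1],[[-0.003,0,0],0,1],[[0,0,0],0,1]]}}

```text
time_s: 6.77
tcp_pos: [576.3, -71.3, 8.2]
ee_rot: [0.177, 0.984, -0.0, 0.001]
ft_force: [-0.4, -0.7, 3.7]
gripper_width: 1.004
```

```bash
python3 look.py 9
```

```text
6.7667 [576.3 -71.3   8.2] [-0.42 -0.71  3.67] [ 1.769e-01  9.842e-01 -1.000e-04  1.000e-03]
tcp jig -10.879307189158796 41.61512153019806
```

View pics/s9.png

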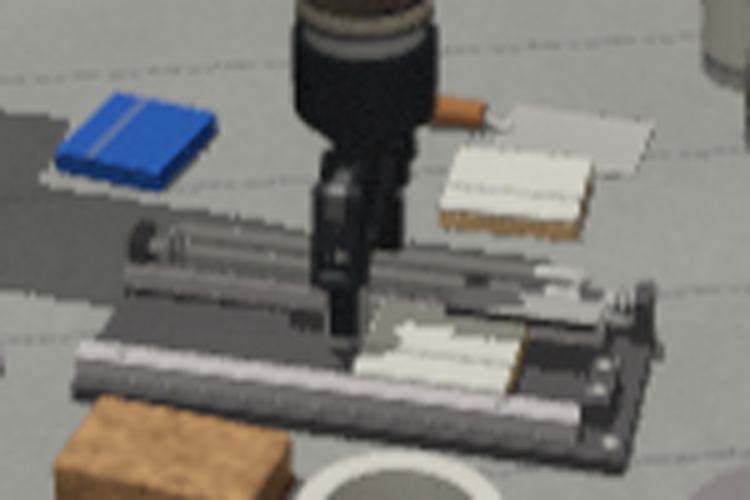

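Call:
{"api": "move_arm", "payload": {"rows": [[[-0.004,0,0],0,1],[[-0.005,0,0],0,1],[[-0.005,0,0],0,1],[[-0.005,0,0],0,1],[[-0.005,0,0],0,1],[[-0.005,0,0],0,1],[[-0.003,0,0],0,1],[[-0.002,0,0],0,1],[[0,0,0],0,1],[[0,0,0],0,1]]}}

```text
time_s: 7.7
tcp_pos: [607.7, -82.9, 8.2]
ee_rot: [0.177, 0.984, -0.0, 0.001]
ft_force: [-1.1, 0.5, 3.7]
gripper_width: 1.004
```

Call:
{"api": "move_arm", "payload": {"rows": [[[-0.0015,0,0],0,1],[[-0.0015,0,0],0,1],[[0,0,0],0,1],[[0,0,0],0,1]]}}

```text
time_s: 8.03
tcp_pos: [609.7, -83.7, 7.9]
ee_rot: [0.177, 0.984, -0.0, -0.0]
ft_force: [-2.6, 1.2, 3.9]
gripper_width: 1.0
```

```bash
python3 look.py 10
```

```text
8.0333 [609.7 -83.7   7.9] [-2.61  1.23  3.94] [ 0.1766  0.9843 -0.     -0.    ]
tcp jig 24.763117556805803 41.58532920646245
```

View pics/s10.png

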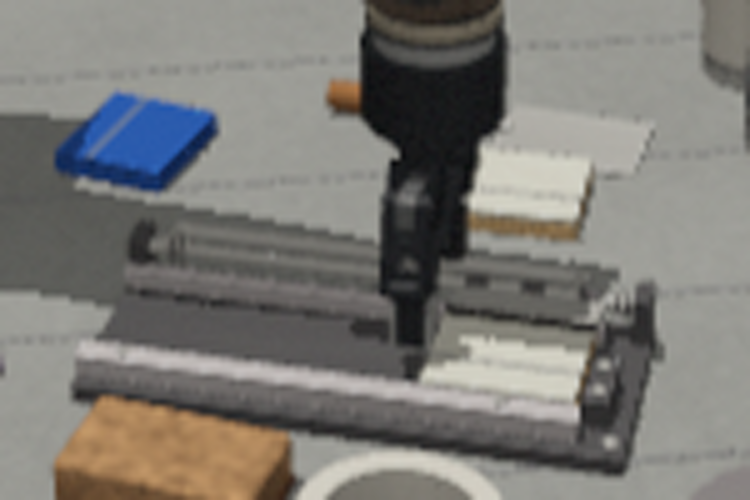

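Call:
{"api": "move_arm", "payload": {"rows": [[[-0.0015,0,0],0,1],[[0,0,0],0,1],[[0,0,0],0,1]]}}

```text
time_s: 8.38
tcp_pos: [611.2, -84.2, 7.9]
ee_rot: [0.177, 0.984, 0.0, 0.0]
ft_force: [-2.6, 1.2, 4.5]
gripper_width: 1.005
```

Call:
{"api": "move_arm", "payload": {"rows": [[[-0.001,0,0],0,1],[[0,0,0],0,1],[[0,0,0],0,1]]}}

```text
time_s: 8.63
tcp_pos: [612.2, -84.6, 7.9]
ee_rot: [0.177, 0.984, 0.0, 0.0]
ft_force: [-3.0, 1.4, 3.7]
gripper_width: 1.0
```

Call:
{"api": "move_arm", "payload": {"rows": [[[-0.0015,0,0],0,1],[[0,0,0],0,1],[[0,0,0],0,1]]}}

```text
time_s: 8.88
tcp_pos: [613.2, -85.0, 7.8]
ee_rot: [0.177, 0.984, 0.0, -0.0]
ft_force: [-4.9, 2.2, 5.7]
gripper_width: 0.999
```

Call:
{"api": "move_arm", "payload": {"rows": [[[-0.0015,0,0],0,1],[[0,0,0],0,1],[[0,0,0],0,1]]}}

```text
time_s: 9.13
tcp_pos: [613.2, -85.0, 7.7]
ee_rot: [0.177, 0.984, 0.0, -0.002]
ft_force: [-8.2, 2.3, 8.8]
gripper_width: 0.999
```

```bash
python3 look.py 11
```

```text
9.1333 [613.2 -85.    7.7] [-8.21  2.33  8.83] [ 1.772e-01  9.842e-01  4.000e-04 -2.500e-03]
tcp jig 28.539992127165487 41.657555295945535
```

View pics/s11.png

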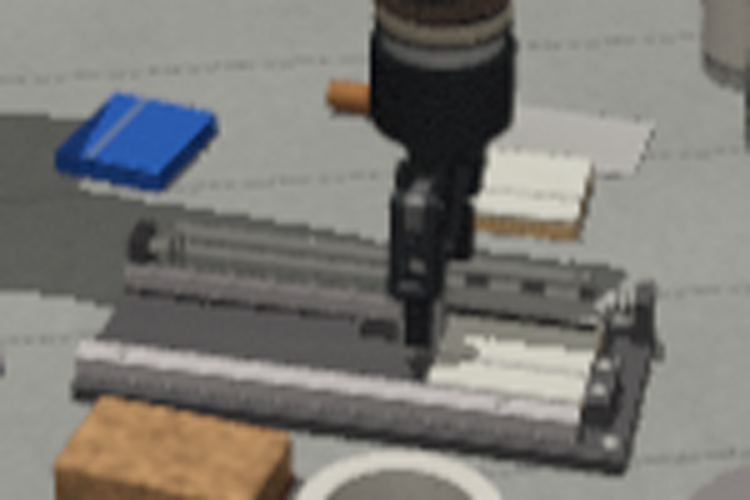

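View pics/t11.png

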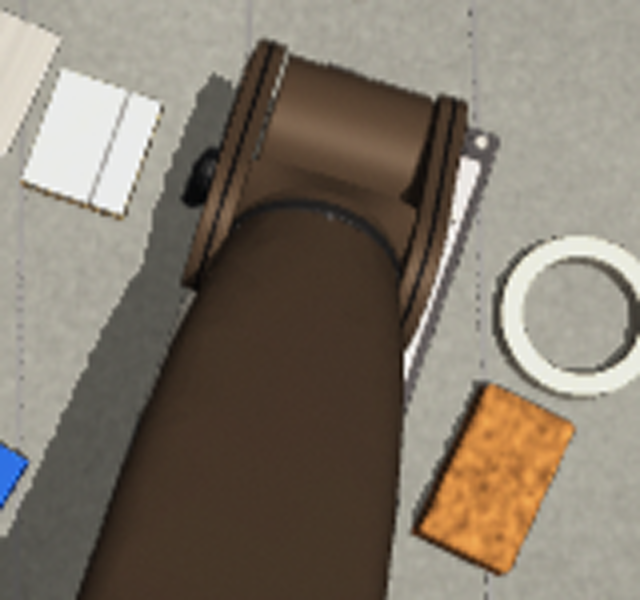

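The sample is home: the TCP stalled at jig x of about 28.5 mm (29 expected) and the push force rose to about 8 N. Next I'll back off a little, then let the flap down slowly.

Call:
{"api": "move_arm", "payload": {"rows": [[[0.002,0,0],0,1],[[0.002,0,0],0,1],[[0.002,0,0],0,1],[[0,0,-0.002],0,1],[[0,0,-0.002],0,1],[[0,0,-0.003],0,1],[[0,0,-0.003],0,1],[[0,0,-0.003],0,1],[[0,0,-0.003],0,1],[[0,0,-0.005],0,1]]}}

```text
time_s: 10.07
tcp_pos: [607.5, -83.1, 27.6]
ee_rot: [0.176, 0.984, -0.0, -0.002]
ft_force: [0.3, -0.2, -0.4]
gripper_width: 0.997
```

Call:
{"api": "move_arm", "payload": {"rows": [[[0,0,-0.01],0,1],[[0,0,-0.02],0,1],[[0,0,-0.03],0,1],[[0,0,-0.03],0,1],[[0,0,-0.03],0,1],[[0.03,0,-0.02],0,1],[[0.04,0,0],0,1],[[0.04,0,0],0,1],[[0.04,0,0],0,1],[[0,0,0],0,1]]}}

```text
time_s: 10.9
tcp_pos: [459.8, -27.9, 165.2]
ee_rot: [0.176, 0.984, 0.001, -0.006]
ft_force: [0.1, 2.0, -1.2]
gripper_width: 0.997
```

Call:
{"api": "move_arm", "payload": {"rows": [[[0,0.04,0],0,1],[[0,0.04,0],0,1],[[0,0.04,0],0,1],[[0,0.04,0],0,1],[[0,0.04,0],0,1],[[0,0.04,0],0,1],[[0,0,0],0,1]]}}

```text
time_s: 11.48
tcp_pos: [553.2, 199.0, 169.2]
ee_rot: [0.174, 0.985, 0.001, 0.0]
ft_force: [-1.2, -1.4, 0.5]
gripper_width: 1.002
```

```bash
python3 look.py 12
```

```text
11.4833 [553.2 199.  169.2] [-1.18 -1.38  0.54] [1.741e-01 9.847e-01 1.200e-03 3.000e-04]
tcp jig -126.50419483502296 287.07342293301366
```

View pics/s12.png

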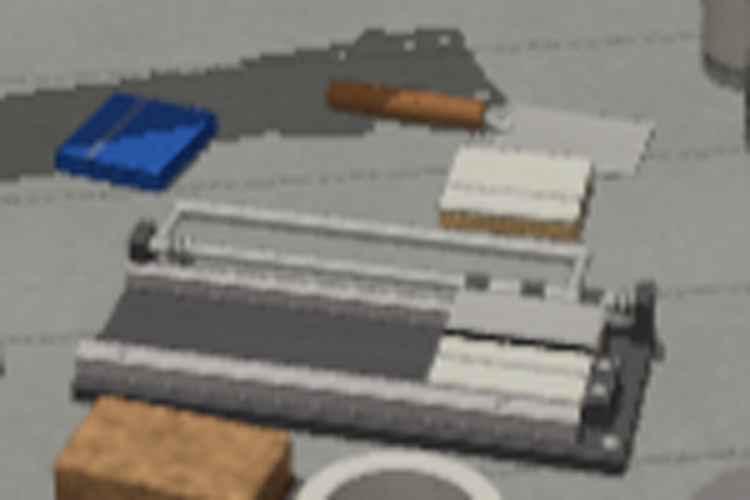

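View pics/t12.png

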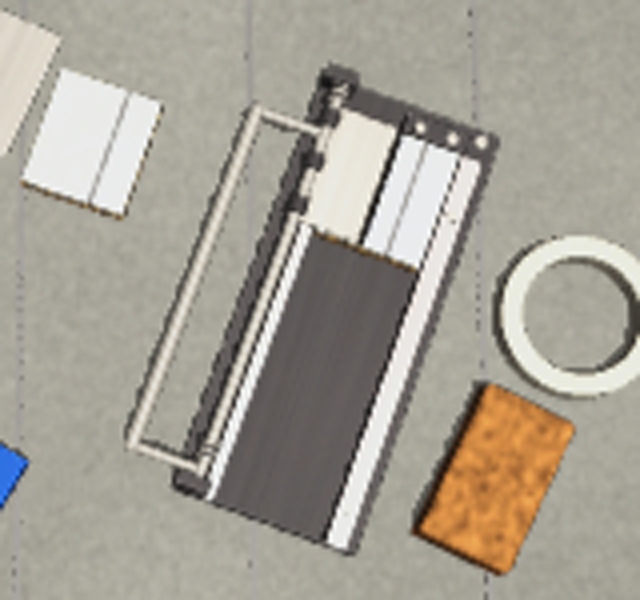

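The pictures show the sample under the flap and against the stop, with its rear edge at top crop (315,230)–(417,268). The flap rests on it, and the spare, tape and block haven't moved. One quick number before I hand in.

```bash
python3 - <<'E'
from h import *
from station import manip
t=manip.grab_frame("top"); s=manip.grab_frame("side")
J=(572.,-114.1,-.355); c,s_=np.cos(J[2]),np.sin(J[2])
for f,uv in [(t,(317/4+290,229/4+155)),(t,(417/4+290,266/4+155)),(s,(430/5+265,384/5+215)),(s,(445/5+265,337/5+215))]:
    d=plane(f,uv,28)[:2]-J[:2]; print((c*d[0]+s_*d[1]).round(1),(-s_*d[0]+c*d[1]).round(1))
print(manip.get_obs()["dq"].round(3)); manip.sign_off()
E
```

```text
40.6 28.4
40.4 -39.4
41.8 -46.5
40.8 -3.0
[-0.021 -0.014  0.011  0.002 -0.003  0.   ]
the job is handed in; nothing more can be done
```

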